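# Heft the semolina shakers and hold the fullest over the empty drying tray

### The arm

A 6-joint arm with a two-finger parallel gripper is mounted at the origin on the work surface. World frame = base frame: x ahead of the robot, y to its left, z up, the work surface at z = 0. Lengths are in m, angles in rad, forces in N, time in s.
With the tool pointing down it reaches from about 0.375 to 0.9 m from the base axis. Payload 3.1 kg.
Tool frame: the origin (TCP) lies on the centre line of the jaws, within the pads' length; the fingertips stand 25 mm ahead of it and the grasp point (between the pads) lies 6 mm ahead of it (robot.nose_length is the y of the fingertips in the tool frame, in m); y points along the fingers, z is the direction in which the jaws open and shut, and the axes are right-handed (so a half turn about y gives the same grasp; the last joint's range is limited). The gripper opens to 87 mm and grips with 3 to 60 N. Pads are 19 mm wide; open, the fingers measure 117 mm over their backs; the gripper's body (75 mm by 190 mm) begins 51 mm behind the grasp point.
Start: joints at [-1.339, 0.527, 1.433, -0, 1.181, -0.178], TCP at [0.25, -0.573, 0.248] pointing down, gripper open.
Joint ranges: [-3.08, 3.08], [-0.75, 2.2], [0.22, 2.44], [-1.43, 4.57], [0, 2.65], [-2.85, 2.85]. Speed limits (rad/s): [2.79, 2.79, 3.14, 3.14, 3.14, 3.14].

### API

Orientations are given as a unit quaternion [x, y, z, w].
In Python, from rig import robot, eyes, ticket gives the robot as it stands.
- The arm moves only by the tool play_rows, never from a script. Its argument "series" is a list of rows, each a list of 7 numbers: the opening, from 0 (shut) to 1 (fully open), then the shift along the tool's x, y, z scaled (see below), then the turn, a rotation vector about the tool's x, y, z scaled (see below). In form: [[claw, dx, dy, dz, ax, ay, az], ...]. A call has 1 to 12 rows; each row shifts and turns the commanded pose from where the row before left it, along the tool's axes as they then stand; what a row does not reach is not made up. The controller multiplies each number of a shift by 100 mm and each number of a turn by 180 degrees. A row lasts 1/12 s, in which the tool goes at most 41.7 mm and 7.16 degrees, less where a joint would pass 70% of its speed; a pose out of reach is approached as far as the arm can. A call with a number of a shift or a turn outside -1 to 1 is refused whole. A call with a gripper value outside its range is refused whole. The fingers move at their own pace and stop on an object; "grip_force" is the grip in N (left out, the last holds). Time passes only in rows, so rows that do not move let the fingers close. It gives the time, the measured TCP pose, the force and the opening at its end, in the units of the state.
- robot.get_obs(): the state, without advancing time (a new reading comes with each control period).
- eyes.camera(name): name is "scene" or "top" or "wrist"; returns the picture (400x640x3 uint8, red, green, blue); there is no depth.
- eyes.camera_params(name): a dict with "K" (3x3 intrinsics, pixels), "D" ([k1, k2, p1, p2, k3] as OpenCV has them; the pictures are not rectified), "rvec" (rotation vector, rad) and "tvec" (3), from world to camera coordinates, as OpenCV has them. Camera axes: x right, y down, z forward; pixel columns grow to the right and rows downward; lengths in m; the calibration is good to about 2 mm. A picture is of the moment at which its call begins: read the wrist's pose just before it. camera_params takes no time and is no camera call; for the wrist camera it gives the pose at the moment of the call.
- ticket.hand_in(): hands the job in, once; it reports no verdict.
The state is a dict: "time": time; "q": joint angles; "joint_velocities": joint speeds; "joint_torque": joint torques, N m; "position": TCP position; "tool_rot": TCP orientation; "ft_force": force on the tool from outside, world axes, zero at the start; "moment": the same for the moment, N m; "grip_width": finger opening in m.
Only numpy, scipy, OpenCV 4.12 (cv2) and the standard library are available. Lean on these libraries where they do the work, as an engineer would, in place of code of your own. Each camera call takes 0.05 s, during which the arm holds its last target.

### The job

Heft each of the three closed shaker tins to feel which is the heaviest, setting one back upright on the worktop, without dropping it, before you lift the next. Finish while holding the heaviest one upright and still, about a hand's breadth above the mesh of the drying tray that has no pasta on it, ready to dust that tray; do not put it down or let go. Do not knock a tin over, and leave the scraper, the bowl and the ravioli stamp where they are.

Things in the scene. Friction and masses are not known exactly. Their poses are not given: they have to be found in the camera images.
- tin_a: One of three shaker tins that look alike (semolina, lid shut), standing loose: steel cylinder 62 mm in diameter, blue lid of the same diameter from 112 mm up, 140 mm tall (a 3 mm tab on the lid reaches 142). Origin at the centre of its underside, z up its axis. Weights, hidden and varying: 0.1 to 0.9 kg each, the heaviest at least 0.1 kg above both others; place tells nothing of weight.
- tin_b: One of three shaker tins that look alike (semolina, lid shut), standing loose: steel cylinder 62 mm in diameter, blue lid of the same diameter from 112 mm up, 140 mm tall (a 3 mm tab on the lid reaches 142). Origin at the centre of its underside, z up its axis. Weights, hidden and varying: 0.1 to 0.9 kg each, the heaviest at least 0.1 kg above both others; place tells nothing of weight.
- tin_c: One of three shaker tins that look alike (semolina, lid shut), standing loose: steel cylinder 62 mm in diameter, blue lid of the same diameter from 112 mm up, 140 mm tall (a 3 mm tab on the lid reaches 142). Origin at the centre of its underside, z up its axis. Weights, hidden and varying: 0.1 to 0.9 kg each, the heaviest at least 0.1 kg above both others; place tells nothing of weight.
- tray_1: One of two identical beech drying trays that stand fixed on the worktop: 400 mm along its own x by 300 mm along its own y, frame bars 30 mm wide and 40 mm high, wire mesh floor 12 mm above the worktop; the mesh area inside the frame is 340 x 240 mm. Origin at the centre of its underside. One tray carries the pasta, the other is empty.
- tray_2: One of two identical beech drying trays that stand fixed on the worktop: 400 mm along its own x by 300 mm along its own y, frame bars 30 mm wide and 40 mm high, wire mesh floor 12 mm above the worktop; the mesh area inside the frame is 340 x 240 mm. Origin at the centre of its underside. One tray carries the pasta, the other is empty.
- pasta: The load of dry orecchiette (little cream-coloured ears), a layer 265 x 175 mm and about 15 mm high, fixed, lying on the mesh of one of the two trays; origin at the centre of the layer's underside, so straight above the origin of the tray that carries it.
- scraper: Bystander: dough scraper lying flat, steel blade 75 x 150 mm with a wooden handle 22 mm thick along its far long edge. Origin on the worktop under the blade's middle.
- bowl: Bystander: white ceramic bowl, 110 mm across the rim, 50 mm tall. Origin at the centre of its underside.
- stamp: Bystander: ravioli stamp standing upright, brass disc 62 mm across and 16 mm high with a turned wooden handle, 74 mm tall in all. Origin at the centre of its underside.

How it is judged:
By the outcome, as a careful person would: the job done as asked, in the order asked, and still so for the second after the job is handed in, while the arm keeps its last pose, push and grip.
It also fails if it takes over 58 s, if anything falls off the work surface, if the arm or the gripper's body presses on something with over 40 N, if the wrist force passes 120 N, or if a joint passes its speed limit or range.

## Working session

There is one attempt and no reset: what is moved stays moved. The work goes in short steps, Python scripts to look and compute and a tool call to move; the robot and the scene stay as the last step left them, time stands still between calls to the robot, and variables do not carry over. Pictures are saved under pics/ and viewed, and the job is handed in when it is done.

Besides the shell and the picture viewer there is one more tool, called by a JSON object that holds its "name" and its "arguments", one argument or row to a line. play_rows: Moves the arm, as the interface text tells. Its arguments: {"type":"object","properties":{"series":{"type":"array","items":{"type":"array","items":{"type":"number"}}},"grip_force":{"type":"number"}},"required":["series"]}

```bash
mkdir -p pics; ls
python3 - <<'E'
from rig import robot, eyes, ticket
import cv2
o=robot.get_obs()
for k,v in o.items(): print(k,v)
for n in ("scene","top","wrist"):
    p=eyes.camera_params(n); print(n,p)
    cv2.imwrite(f"pics/{n}0.png",cv2.cvtColor(eyes.camera(n),cv2.COLOR_RGB2BGR))
E
```

```text
pics
time 0.0
q [-1.33848169e+00  5.28454467e-01  1.43389667e+00  9.84814205e-06
  1.18139796e+00 -1.78490793e-01]
joint_velocities [ 9.48946326e-04 -1.12346550e-03  2.81769955e-04 -4.31891580e-05
 -3.34112858e-04 -6.67276353e-04]
joint_torque [ 1.30865366e-03 -4.40035486e+01 -1.76595873e+01  6.33871439e-02
  5.82957419e-02 -1.81687205e-04]
position [ 0.24946868 -0.57231501  0.24658056]
tool_rot [-0.14423842  0.69300473 -0.69148028  0.14420383]
ft_force [ 0.85656505  1.48725491 -0.64482003]
moment [-0.01689947 -0.01939599 -0.00248446]
grip_width 0.08711156659579793
scene {'K': array([[389.87958639,   0.        , 318.32226316],
       [  0.        , 389.87958639, 204.696514  ],
       [  0.        ,   0.        ,   1.        ]]), 'D': array([0.0276252, 0.       , 0.       , 0.       , 0.       ]), 'rvec': array([ 0.98804069,  2.34937051, -1.15605217]), 'tvec': array([ 0.43528947, -0.20158005,  1.5346846 ])}
top {'K': array([[457.17579269,   0.        , 318.20160506],
       [  0.        , 457.17579269, 205.83335785],
       [  0.        ,   0.        ,   1.        ]]), 'D': array([0.04495715, 0.        , 0.        , 0.        , 0.        ]), 'rvec': array([ 2.15915323, -2.18654011,  0.04650565]), 'tvec': array([0.02031563, 0.61178226, 1.11797129])}
wrist {'K': array([[306.63837448,   0.        , 324.92617392],
       [  0.        , 306.63837448, 203.22922891],
       [  0.        ,   0.        ,   1.        ]]), 'D': array([-0.01497005,  0.        ,  0.        ,  0.        ,  0.        ]), 'rvec': array([-2.44423396,  1.59996235,  0.20807743]), 'tvec': array([-0.62400504, -0.03139525,  0.39094729])}
```

View pics/top0.png

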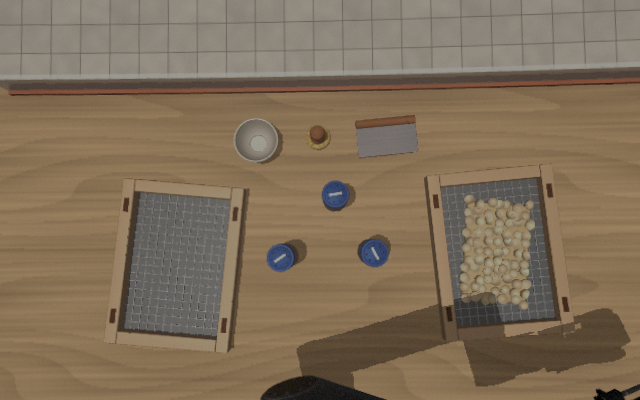

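View pics/scene0.png

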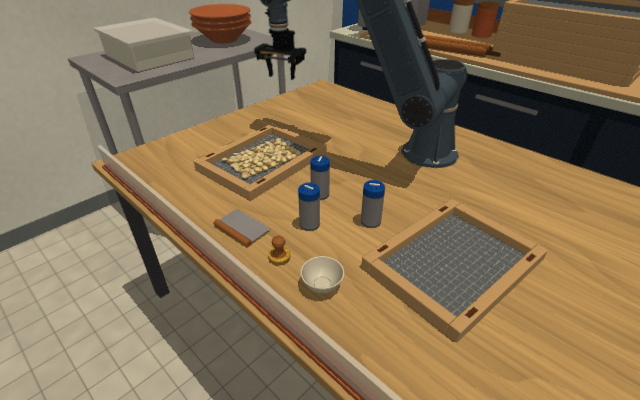

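View pics/wrist0.png

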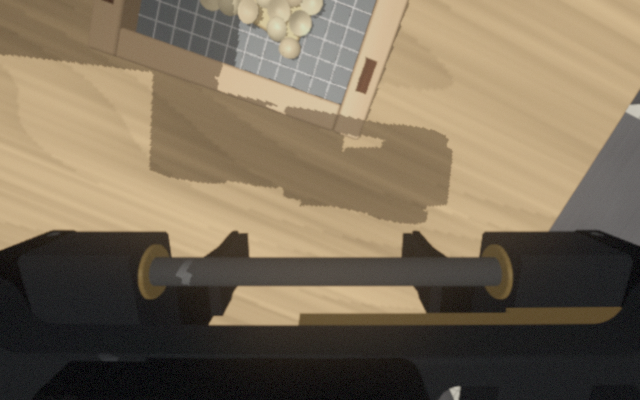

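The top view shows blue lids at about (335,195), (280,257) and (375,252). The empty tray is on the left, centred near (175,265), and the pasta is on the right tray. Next I'll triangulate.

```bash
cat > h.py <<'E'
from rig import robot, eyes, ticket
import cv2, numpy as np
from scipy.spatial.transform import Rotation as R
def ray(n,px,p=None):
    p=p or eyes.camera_params(n)
    Rm=cv2.Rodrigues(p["rvec"])[0]
    u=cv2.undistortPoints(np.array([[px]],float),p["K"],p["D"])[0,0]
    return -Rm.T@p["tvec"], Rm.T@np.array([u[0],u[1],1])
def onz(n,px,z,p=None):
    c,d=ray(n,px,p); return c+d*(z-c[2])/d[2]
def blobs(img,amin=150):
    hsv=cv2.cvtColor(img,cv2.COLOR_RGB2HSV)
    m=cv2.inRange(hsv,(100,120,40),(130,255,255))
    m=cv2.morphologyEx(m,cv2.MORPH_CLOSE,np.ones((5,5)))
    cs,_=cv2.findContours(m,cv2.RETR_EXTERNAL,cv2.CHAIN_APPROX_NONE)
    return [c for c in cs if cv2.contourArea(c)>amin]
def obs():
    o=robot.get_obs(); r=R.from_quat(o["tool_rot"])
    print("t %.2f pos %s w %.4f F %s M %s"%(o["time"],o["position"].round(4) if hasattr(o["position"],'round') else o["position"],o["grip_width"],np.round(o["ft_force"],2),np.round(o["moment"],3)))
    return o,r
E
python3 - <<'E'
from h import *
o,r=obs(); print(r.as_matrix().round(3))
for n in("top","scene"):
    img=cv2.cvtColor(cv2.imread(f"pics/{n}0.png"),cv2.COLOR_BGR2RGB)
    print(n,ray(n,(320,200))[0].round(3))
    for c in blobs(img):
        (x,y),rad=cv2.minEnclosingCircle(c); mm=cv2.moments(c); cx,cy=mm['m10']/mm['m00'],mm['m01']/mm['m00']
        print(np.round((x,y,rad,cx,cy,cv2.contourArea(c)),1), onz(n,(x,y),.138).round(4),onz(n,(cx,cy),.138 if n=="top" else .126).round(4), cv2.boundingRect(c))
# tray corners from top (outer, z=.04)
for px in[(124,179),(243,188),(228,352),(106,342)]: print(onz("top",px,.04).round(3))
print('ctr',onz("top",(175,265),.04))
for px in[(258,140),(319,137),(387,137)]: print(onz("top",px,.03).round(3))
E
```

```text
t 0.15 pos [ 0.2495 -0.5725  0.2468] w 0.0872 F [ 0.3  -0.22 -0.7 ] M [0.004 0.073 0.02 ]
[[-0.917 -0.     0.399]
 [-0.399  0.002 -0.917]
 [-0.    -1.    -0.002]]
top [ 0.532 -0.018  1.158]
[280.  257.3  13.2 279.9 257.6 464.5] [0.4903 0.0957 0.138 ] [0.4896 0.096  0.138 ] (267, 245, 27, 26)
[374.1 252.6  13.2 374.2 252.7 505. ] [ 0.4985 -0.1128  0.138 ] [ 0.4982 -0.113   0.138 ] (361, 240, 27, 26)
[335. 194.  13. 335. 194. 475.] [ 0.6299 -0.0284  0.138 ] [ 0.6299 -0.0285  0.138 ] (323, 182, 25, 25)
scene [1.26  0.626 0.778]
[308.7 191.7  11.  308.8 191.5 299. ] [ 0.6444 -0.016   0.138 ] [ 0.6317 -0.0286  0.126 ] (298, 183, 22, 18)
[373.5 189.   10.9 373.6 188.8 287. ] [0.5067 0.106  0.138 ] [0.4915 0.0959 0.126 ] (363, 180, 22, 18)
[319.7 163.4   9.9 319.6 163.2 225. ] [ 0.5144 -0.0992  0.138 ] [ 0.4996 -0.1141  0.126 ] (311, 156, 19, 16)
[441.    3.5  12.5 441.6   4.2 189. ] [-1.8652 -1.0818  0.138 ] [-1.902  -1.0958  0.126 ] (429, 0, 25, 11)
[349.   13.   14.8 349.8  12.1 339. ] [-1.1225 -1.3958  0.138 ] [-1.1949 -1.4493  0.126 ] (342, 0, 17, 27)
[0.684 0.491 0.04 ]
[0.657 0.197 0.04 ]
[0.262 0.232 0.04 ]
[0.29  0.526 0.04 ]
ctr [0.47081317 0.36310421 0.04      ]
[0.779 0.161 0.03 ]
[0.784 0.008 0.03 ]
[ 0.781 -0.161  0.03 ]
```

{"name": "play_rows", "arguments": {
  "series": [
    [1, -0.23, 0, -0.18, 0, 0, 0],
    [1, -0.23, 0, -0.18, 0, 0, 0],
    [1, -0.23, 0, -0.18, 0, 0, 0],
    [1, -0.23, 0, -0.18, 0, 0, 0],
    [1, -0.23, 0, -0.18, 0, 0, 0],
    [1, -0.23, 0, -0.18, 0, 0, 0],
    [1, -0.23, 0, -0.18, 0, 0, 0],
    [1, -0.23, 0, -0.18, 0, 0, 0],
    [1, -0.23, 0, -0.18, 0, 0, 0],
    [1, -0.23, 0, -0.18, 0, 0, 0],
    [1, -0.23, 0, -0.18, 0, 0, 0],
    [1, -0.23, 0, -0.18, 0, 0, 0]
  ],
  "grip_force": 35
}}

```text
time: 1.15
position: [0.4167, -0.2633, 0.2474]
tool_rot: [-0.144, 0.692, -0.692, 0.144]
ft_force: [0.1, 0.1, 0.1]
grip_width: 0.0873
```

{"name": "play_rows", "arguments": {
  "series": [
    [1, -0.23, 0, -0.18, 0, 0, 0],
    [1, -0.23, 0, -0.18, 0, 0, 0],
    [1, -0.23, 0, -0.18, 0, 0, 0],
    [1, -0.23, 0, -0.18, 0, 0, 0],
    [1, -0.23, 0, -0.17, 0, 0, 0],
    [1, 0, 0, 0, 0, 0, 0],
    [1, 0, 0, 0, 0, 0, 0]
  ]
}}

```text
time: 1.73
position: [0.4865, -0.136, 0.2473]
tool_rot: [-0.146, 0.692, -0.692, 0.145]
ft_force: [-0.4, -1.1, -0.3]
grip_width: 0.0873
```

```bash
cat >> h.py <<'E'
def to(x,y,z):
    o,r=obs(); d=r.inv().apply(np.array([x,y,z])-o["position"])
    print("tool shift (units of 100mm)",(d*10).round(3), "rot err deg", np.degrees((r.inv()*R.from_quat([-0.14423842,0.69300473,-0.69148028,0.14420383])).as_rotvec()).round(2))
def heft(n=6):
    F=[];M=[];T=[]
    for i in range(n):
        o=robot.get_obs(); F.append(o["ft_force"]);M.append(o["moment"]);T.append(o["joint_torque"]); img=eyes.camera("wrist")
    print("F",np.mean(F,0).round(2),"sd",np.std(F,0).round(2),"M",np.mean(M,0).round(3),"T",np.mean(T,0).round(2))
    return img
def save(n,name): cv2.imwrite(f"pics/{name}.png",cv2.cvtColor(eyes.camera(n),cv2.COLOR_RGB2BGR))
E
python3 - <<'E'
from h import *
heft(4)
to(.499,-.1135,.112); print(robot.get_obs()["q"])
save("wrist","w1")
E
```

```text
F [-0.17 -0.54 -0.47] sd [0.33 0.38 0.28] M [-0.012  0.029 -0.02 ] T [ 7.500e-01 -3.452e+01 -1.569e+01  1.300e-01 -1.000e-02  1.000e-02]
t 1.93 pos [ 0.4858 -0.1382  0.2475] w 0.0871 F [-0.09 -0.19 -0.5 ] M [ 0.035 -0.004 -0.005]
tool shift (units of 100mm) [-0.22   1.354 -0.174] rot err deg [-0.12 -0.09  0.05]
[-4.98506618e-01  3.67214606e-01  1.72866471e+00 -3.53325558e-04
  1.04597560e+00  6.63162110e-01]
```

View pics/w1.png

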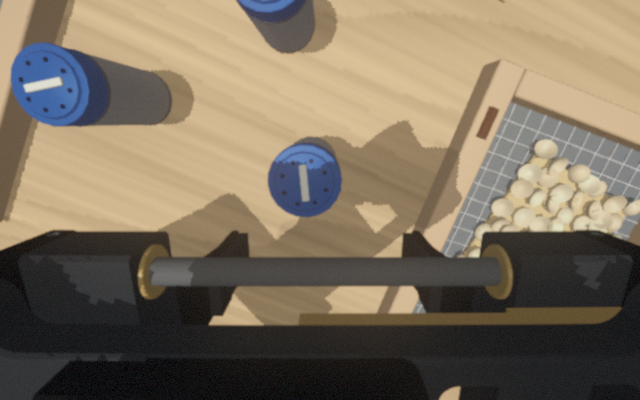

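The wrist view shows the right tin's lid at about (305,180), ahead of the jaws. I'll cross-check its position using the wrist camera.

Run:
```python
from h import *
p=eyes.camera_params("wrist")
img=cv2.cvtColor(cv2.imread("pics/w1.png"),cv2.COLOR_BGR2RGB)
for c in blobs(img):
    (x,y),rad=cv2.minEnclosingCircle(c); print((x,y,rad),onz("wrist",(x,y),.14,p).round(4))
```

```text
(305.4142150878906, 179.96449279785156, 35.130882263183594) [ 0.5015 -0.1142  0.14  ]
(49.1041259765625, 84.92964172363281, 44.65450668334961) [0.4917 0.0936 0.14  ]
(266.5, 0.0, 27.500099182128906) [ 0.6103 -0.0391  0.14  ]
```

{"name": "play_rows", "arguments": {
  "series": [
    [1, -0.115, 0, -0.085, 0, 0, 0],
    [1, -0.115, 0, -0.085, 0, 0, 0],
    [1, 0, 0.2, 0, 0, 0, 0],
    [1, 0, 0.2, 0, 0, 0, 0],
    [1, 0, 0.2, 0, 0, 0, 0],
    [1, 0, 0.2, 0, 0, 0, 0],
    [1, 0, 0.2, 0, 0, 0, 0],
    [1, 0, 0.15, 0, 0, 0, 0],
    [1, 0, 0.1, 0, 0, 0, 0],
    [1, 0, 0.1, 0, 0, 0, 0],
    [1, 0, 0, 0, 0, 0, 0],
    [1, 0, 0, 0, 0, 0, 0]
  ]
}}

```text
time: 2.98
position: [0.5006, -0.1128, 0.1125]
tool_rot: [-0.144, 0.692, -0.692, 0.144]
ft_force: [-0.9, 0.8, -0.7]
grip_width: 0.0868
```

Run:
```python
from h import *
to(.5,-.1138,.112)
save("wrist","w2")
```

```text
t 2.98 pos [ 0.5006 -0.1128  0.1125] w 0.0868 F [-0.94  0.78 -0.75] M [ 0.033 -0.009 -0.062]
tool shift (units of 100mm) [0.009 0.005 0.007] rot err deg [-0.11 -0.04  0.03]
```

View pics/w2.png

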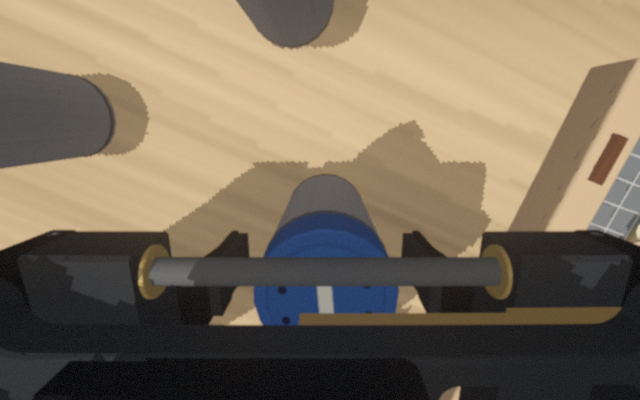

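The lid sits centred between the fingers, at x≈325. I'll close and lift 60 mm.

{"name": "play_rows", "arguments": {
  "series": [
    [0, 0, 0, 0, 0, 0, 0],
    [0, 0, 0, 0, 0, 0, 0],
    [0, 0, 0, 0, 0, 0, 0],
    [0, 0, 0, 0, 0, 0, 0],
    [0, 0, 0, 0, 0, 0, 0],
    [0, 0, 0, 0, 0, 0, 0],
    [0, 0, 0, 0, 0, 0, 0],
    [0, 0, 0, 0, 0, 0, 0]
  ]
}}

```text
time: 3.7
position: [0.5008, -0.1125, 0.1129]
tool_rot: [0.144, -0.692, 0.692, -0.144]
ft_force: [0.8, 0.1, 3.2]
grip_width: 0.0615
```

{"name": "play_rows", "arguments": {
  "series": [
    [0, 0, -0.04, 0, 0, 0, 0],
    [0, 0, -0.08, 0, 0, 0, 0],
    [0, 0, -0.12, 0, 0, 0, 0],
    [0, 0, -0.12, 0, 0, 0, 0],
    [0, 0, -0.12, 0, 0, 0, 0],
    [0, 0, -0.08, 0, 0, 0, 0],
    [0, 0, -0.04, 0, 0, 0, 0],
    [0, 0, 0, 0, 0, 0, 0],
    [0, 0, 0, 0, 0, 0, 0],
    [0, 0, 0, 0, 0, 0, 0]
  ]
}}

```text
time: 4.53
position: [0.5001, -0.1122, 0.172]
tool_rot: [-0.145, 0.693, -0.692, 0.144]
ft_force: [-0.1, -0.1, -2.2]
grip_width: 0.0614
```

Run:
```python
from h import *
heft(10)
to(.5,-.1138,.112)
save("scene","s3")
```

```text
F [ 0.1   0.14 -1.95] sd [0.44 0.39 0.37] M [ 0.01   0.012 -0.006] T [ 1.000e-02 -3.821e+01 -1.300e+01  6.000e-02 -2.000e-02 -0.000e+00]
t 5.03 pos [ 0.5006 -0.1124  0.1725] w 0.0611 F [-0.02  0.86 -2.05] M [-0.008  0.005  0.017]
tool shift (units of 100mm) [0.011 0.605 0.01 ] rot err deg [-0.11  0.    0.03]
```

View pics/s3.png

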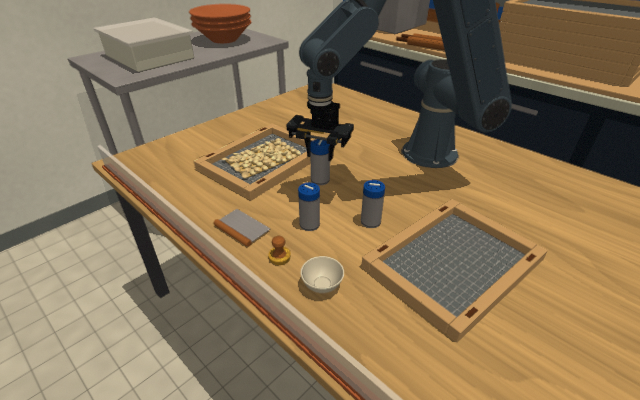

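The tin lifted clean and weighs about 0.15–0.2 kg, so it's light. I'll set it back down.

{"name": "play_rows", "arguments": {
  "series": [
    [0, 0, 0.06, 0, 0, 0, 0],
    [0, 0, 0.1, 0, 0, 0, 0],
    [0, 0, 0.12, 0, 0, 0, 0],
    [0, 0, 0.12, 0, 0, 0, 0],
    [0, 0, 0.1, 0, 0, 0, 0],
    [0, 0, 0.06, 0, 0, 0, 0],
    [0, 0, 0.02, 0, 0, 0, 0],
    [0, 0, 0.01, 0, 0, 0, 0],
    [0, 0, 0.01, 0, 0, 0, 0],
    [0, 0, 0, 0, 0, 0, 0],
    [0, 0, 0, 0, 0, 0, 0]
  ]
}}

```text
time: 6.0
position: [0.5011, -0.1127, 0.113]
tool_rot: [0.144, -0.692, 0.693, -0.145]
ft_force: [-1.0, 0.9, -2.2]
grip_width: 0.0616
```

Run:
```python
from h import *
heft(3); obs()
```

```text
F [ 0.01  0.52 -2.17] sd [0.69 0.43 0.69] M [-0.02   0.024  0.002] T [ 1.000e-02 -3.977e+01 -9.980e+00  5.000e-02 -0.000e+00 -0.000e+00]
t 6.15 pos [ 0.5011 -0.1126  0.113 ] w 0.0617 F [-0.26  0.43 -1.29] M [0.026 0.01  0.009]
```

{"name": "play_rows", "arguments": {
  "series": [
    [0, 0, 0.005, 0, 0, 0, 0],
    [0, 0, 0.005, 0, 0, 0, 0],
    [0, 0, 0, 0, 0, 0, 0],
    [0, 0, 0, 0, 0, 0, 0]
  ]
}}

```text
time: 6.48
position: [0.5012, -0.1126, 0.1129]
tool_rot: [0.144, -0.692, 0.693, -0.145]
ft_force: [-1.0, -1.0, 8.2]
grip_width: 0.0616
```

Run:
```python
from h import *
heft(4); obs()
```

```text
F [-0.91  0.2   7.83] sd [0.25 0.76 0.49] M [ 0.268  0.341 -0.003] T [-1.000e-02 -3.535e+01 -9.230e+00  1.000e-02 -5.700e-01  1.000e-02]
t 6.68 pos [ 0.5011 -0.1127  0.1128] w 0.0612 F [-1.65 -0.07  8.12] M [0.296 0.37  0.025]
```

Contact registers at 8 N. I'll release, rise 100 mm, and move to the far middle tin.

{"name": "play_rows", "arguments": {
  "series": [
    [1, 0, 0, 0, 0, 0, 0],
    [1, 0, 0, 0, 0, 0, 0],
    [1, 0, 0, 0, 0, 0, 0],
    [1, 0, 0, 0, 0, 0, 0],
    [1, 0, 0, 0, 0, 0, 0],
    [1, 0, -0.1, 0, 0, 0, 0],
    [1, 0, -0.2, 0, 0, 0, 0],
    [1, 0, -0.25, 0, 0, 0, 0],
    [1, 0, -0.25, 0, 0, 0, 0],
    [1, 0, -0.2, 0, 0, 0, 0],
    [1, 0, 0, 0, 0, 0, 0]
  ]
}}

```text
time: 7.6
position: [0.503, -0.1134, 0.2161]
tool_rot: [0.142, -0.69, 0.694, -0.147]
ft_force: [0.3, -0.2, 0.8]
grip_width: 0.0871
```

{"name": "play_rows", "arguments": {
  "series": [
    [1, -0.2, 0, -0.03, 0, 0, 0],
    [1, -0.25, 0, -0.05, 0, 0, 0],
    [1, -0.3, 0, -0.05, 0, 0, 0],
    [1, -0.3, 0, -0.05, 0, 0, 0],
    [1, -0.25, 0, -0.04, 0, 0, 0],
    [1, -0.22, 0, -0.03, 0, 0, 0],
    [1, 0, 0, 0, 0, 0, 0],
    [1, 0, 0, 0, 0, 0, 0],
    [1, 0, 0, 0, 0, 0, 0]
  ]
}}

```text
time: 8.35
position: [0.6286, -0.0289, 0.2108]
tool_rot: [-0.145, 0.692, -0.692, 0.143]
ft_force: [-0.5, 0.4, 0.2]
grip_width: 0.087
```

Run:
```python
from h import *
heft(6)
to(.631,-.0285,.112)
save("wrist","w4")
save("top","t4")
p=eyes.camera_params("wrist")
img=cv2.cvtColor(cv2.imread("pics/w4.png"),cv2.COLOR_BGR2RGB)
for c in blobs(img):
    (x,y),rad=cv2.minEnclosingCircle(c); print((x,y,rad),onz("wrist",(x,y),.14,p).round(4))
```

```text
F [-0.04  0.17 -0.13] sd [0.64 0.38 0.34] M [ 0.017  0.001 -0.001] T [  0.24 -44.99 -16.84   0.08  -0.05  -0.  ]
t 8.65 pos [ 0.6294 -0.0294  0.2117] w 0.0870 F [-1.05  0.1   0.26] M [-0.026 -0.014 -0.015]
tool shift (units of 100mm) [-0.018  0.997 -0.002] rot err deg [-0.12 -0.06  0.03]
(326.7283935546875, 215.99305725097656, 39.25596618652344) [ 0.6342 -0.0287  0.14  ]
```

View pics/t4.png

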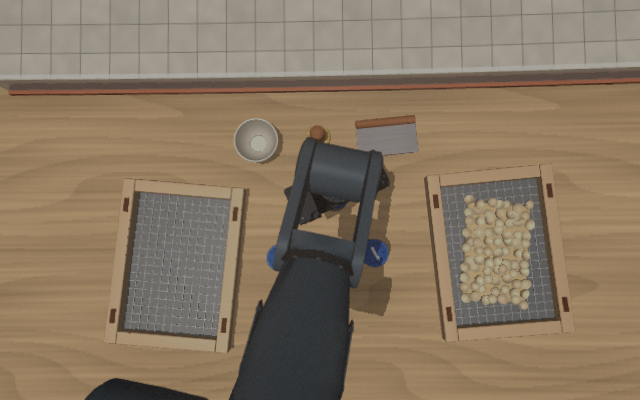

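View pics/w4.png

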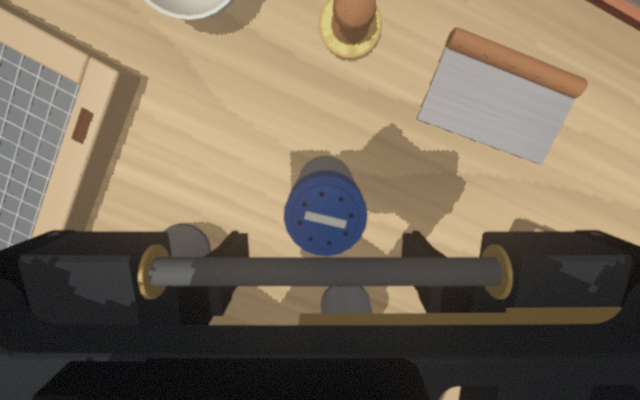

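The right tin stands upright where it was. The target tin is centred between the jaws in x at (327,216). I'll descend and grip.

{"name": "play_rows", "arguments": {
  "series": [
    [1, -0.025, 0.1, 0, 0, 0, 0],
    [1, 0, 0.15, 0, 0, 0, 0],
    [1, 0, 0.2, 0, 0, 0, 0],
    [1, 0, 0.2, 0, 0, 0, 0],
    [1, 0, 0.15, 0, 0, 0, 0],
    [1, 0, 0.1, 0, 0, 0, 0],
    [1, 0, 0.09, 0, 0, 0, 0],
    [1, 0, 0, 0, 0, 0, 0],
    [1, 0, 0, 0, 0, 0, 0]
  ]
}}

```text
time: 9.5
position: [0.6323, -0.0278, 0.1122]
tool_rot: [-0.144, 0.692, -0.692, 0.144]
ft_force: [-0.3, 0.2, 0.3]
grip_width: 0.0866
```

{"name": "play_rows", "arguments": {
  "series": [
    [0, 0, 0, 0, 0, 0, 0],
    [0, 0, 0, 0, 0, 0, 0],
    [0, 0, 0, 0, 0, 0, 0],
    [0, 0, 0, 0, 0, 0, 0],
    [0, 0, 0, 0, 0, 0, 0],
    [0, 0, 0, 0, 0, 0, 0],
    [0, 0, 0, 0, 0, 0, 0],
    [0, 0, 0, 0, 0, 0, 0]
  ]
}}

```text
time: 10.17
position: [0.6326, -0.0279, 0.1131]
tool_rot: [0.144, -0.692, 0.692, -0.145]
ft_force: [-0.3, -0.0, 3.9]
grip_width: 0.0614
```

{"name": "play_rows", "arguments": {
  "series": [
    [0, 0, -0.04, 0, 0, 0, 0],
    [0, 0, -0.08, 0, 0, 0, 0],
    [0, 0, -0.12, 0, 0, 0, 0],
    [0, 0, -0.12, 0, 0, 0, 0],
    [0, 0, -0.12, 0, 0, 0, 0],
    [0, 0, -0.08, 0, 0, 0, 0],
    [0, 0, -0.04, 0, 0, 0, 0],
    [0, 0, 0, 0, 0, 0, 0],
    [0, 0, 0, 0, 0, 0, 0],
    [0, 0, 0, 0, 0, 0, 0]
  ]
}}

```text
time: 11.0
position: [0.6317, -0.0277, 0.172]
tool_rot: [-0.145, 0.692, -0.692, 0.144]
ft_force: [-0.4, -0.6, -5.6]
grip_width: 0.0614
```

Run:
```python
from h import *
heft(10)
obs()
save("scene","s5")
```

```text
F [ 0.27 -0.02 -4.31] sd [0.48 0.68 0.72] M [ 0.014 -0.003 -0.004] T [ 1.000e-02 -4.901e+01 -1.679e+01  6.000e-02 -3.000e-02 -0.000e+00]
t 11.50 pos [ 0.6322 -0.0278  0.1724] w 0.0615 F [-0.17  0.23 -4.05] M [ 0.066  0.016 -0.005]
```

View pics/s5.png

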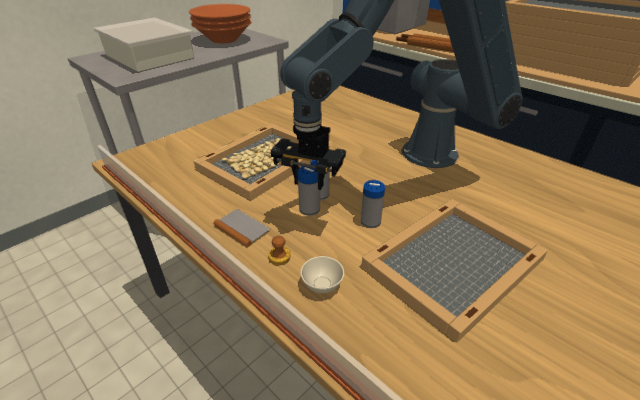

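The middle tin is lifted and weighs about 0.43 kg. I'll set it back down the same way.

{"name": "play_rows", "arguments": {
  "series": [
    [0, 0, 0.06, 0, 0, 0, 0],
    [0, 0, 0.1, 0, 0, 0, 0],
    [0, 0, 0.12, 0, 0, 0, 0],
    [0, 0, 0.12, 0, 0, 0, 0],
    [0, 0, 0.1, 0, 0, 0, 0],
    [0, 0, 0.06, 0, 0, 0, 0],
    [0, 0, 0.02, 0, 0, 0, 0],
    [0, 0, 0.01, 0, 0, 0, 0],
    [0, 0, 0.01, 0, 0, 0, 0],
    [0, 0, 0.005, 0, 0, 0, 0],
    [0, 0, 0, 0, 0, 0, 0],
    [0, 0, 0, 0, 0, 0, 0]
  ]
}}

```text
time: 12.55
position: [0.6318, -0.0276, 0.1131]
tool_rot: [-0.145, 0.692, -0.692, 0.144]
ft_force: [-3.9, 0.5, 5.4]
grip_width: 0.0616
```

Run:
```python
from h import *
heft(3); obs()
```

```text
F [-4.75  0.55  5.29] sd [0.65 0.02 0.09] M [0.278 1.    0.039] T [-4.40e-01 -4.48e+01 -1.53e+01  5.00e-02 -1.69e+00  4.00e-02]
t 12.70 pos [ 0.6318 -0.0276  0.1131] w 0.0617 F [-4.63  1.09  5.18] M [0.344 0.948 0.05 ]
```

{"name": "play_rows", "arguments": {
  "series": [
    [1, 0, 0, 0, 0, 0, 0],
    [1, 0, 0, 0, 0, 0, 0],
    [1, 0, 0, 0, 0, 0, 0],
    [1, 0, 0, 0, 0, 0, 0],
    [1, 0, 0, 0, 0, 0, 0],
    [1, 0, -0.1, 0, 0, 0, 0],
    [1, 0, -0.2, 0, 0, 0, 0],
    [1, 0, -0.25, 0, 0, 0, 0],
    [1, 0, -0.25, 0, 0, 0, 0],
    [1, 0, -0.2, 0, 0, 0, 0],
    [1, 0, 0, 0, 0, 0, 0]
  ]
}}

```text
time: 13.62
position: [0.6355, -0.0284, 0.2178]
tool_rot: [0.141, -0.691, 0.694, -0.148]
ft_force: [0.6, 0.4, -0.1]
grip_width: 0.0868
```

{"name": "play_rows", "arguments": {
  "series": [
    [1, 0.05, 0, -0.1, 0, 0, 0],
    [1, 0.1, 0, -0.2, 0, 0, 0],
    [1, 0.14, 0, -0.3, 0, 0, 0],
    [1, 0.14, 0, -0.3, 0, 0, 0],
    [1, 0.14, 0, -0.3, 0, 0, 0],
    [1, 0.13, 0, -0.3, 0, 0, 0],
    [1, 0.1, 0, -0.2, 0, 0, 0],
    [1, 0, 0, 0, 0, 0, 0],
    [1, 0, 0, 0, 0, 0, 0],
    [1, 0, 0, 0, 0, 0, 0]
  ]
}}

```text
time: 14.45
position: [0.491, 0.0961, 0.2116]
tool_rot: [0.144, -0.692, 0.692, -0.144]
ft_force: [0.5, 0.5, -0.8]
grip_width: 0.0871
```

Run:
```python
from h import *
heft(6)
to(.491,.096,.112)
save("wrist","w6")
save("scene","s6")
p=eyes.camera_params("wrist")
img=cv2.cvtColor(cv2.imread("pics/w6.png"),cv2.COLOR_BGR2RGB)
for c in blobs(img):
    (x,y),rad=cv2.minEnclosingCircle(c); print((x,y,rad),onz("wrist",(x,y),.14,p).round(4))
```

```text
F [ 0.1   0.52 -0.27] sd [0.31 0.24 0.64] M [-0.004  0.007  0.002] T [ 3.100e-01 -3.521e+01 -1.384e+01  6.000e-02 -3.000e-02 -0.000e+00]
t 14.75 pos [0.4916 0.0955 0.2119] w 0.0870 F [0.36 0.09 0.35] M [-0.006 -0.013 -0.004]
tool shift (units of 100mm) [ 0.003  0.999 -0.007] rot err deg [-0.12 -0.06  0.02]
(324.0, 218.5142822265625, 39.59528350830078) [0.4933 0.0972 0.14  ]
(566.3059692382812, 102.2313461303711, 53.121456146240234) [ 0.6306 -0.0173  0.14  ]
```

View pics/s6.png

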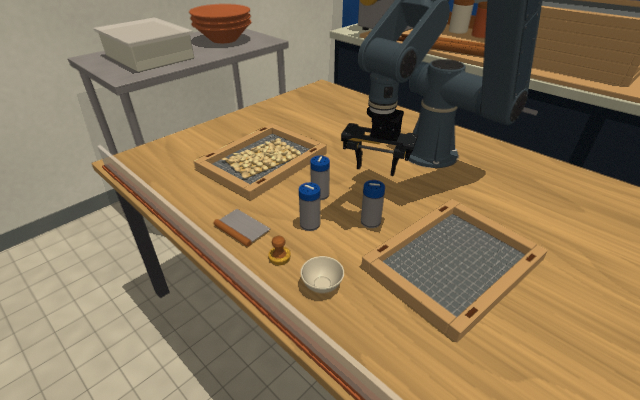

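View pics/w6.png

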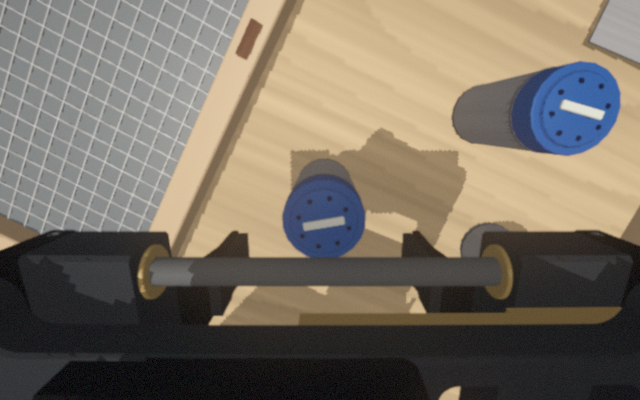

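All three tins are upright, and the left one is centred at (324,218). I'll descend, grip and lift.

{"name": "play_rows", "arguments": {
  "series": [
    [1, -0.01, 0.1, -0.01, 0, 0, 0],
    [1, 0, 0.15, 0, 0, 0, 0],
    [1, 0, 0.2, 0, 0, 0, 0],
    [1, 0, 0.2, 0, 0, 0, 0],
    [1, 0, 0.15, 0, 0, 0, 0],
    [1, 0, 0.1, 0, 0, 0, 0],
    [1, 0, 0.1, 0, 0, 0, 0],
    [1, 0, 0, 0, 0, 0, 0],
    [1, 0, 0, 0, 0, 0, 0]
  ]
}}

```text
time: 15.6
position: [0.4915, 0.0974, 0.1117]
tool_rot: [-0.144, 0.692, -0.692, 0.144]
ft_force: [-0.4, 0.3, 0.5]
grip_width: 0.0869
```

{"name": "play_rows", "arguments": {
  "series": [
    [0, 0, 0, 0, 0, 0, 0],
    [0, 0, 0, 0, 0, 0, 0],
    [0, 0, 0, 0, 0, 0, 0],
    [0, 0, 0, 0, 0, 0, 0],
    [0, 0, 0, 0, 0, 0, 0],
    [0, 0, 0, 0, 0, 0, 0],
    [0, 0, 0, 0, 0, 0, 0],
    [0, 0, 0, 0, 0, 0, 0]
  ]
}}

```text
time: 16.27
position: [0.4919, 0.0974, 0.1125]
tool_rot: [0.144, -0.692, 0.692, -0.145]
ft_force: [0.7, -0.4, 4.4]
grip_width: 0.0614
```

{"name": "play_rows", "arguments": {
  "series": [
    [0, 0, -0.04, 0, 0, 0, 0],
    [0, 0, -0.08, 0, 0, 0, 0],
    [0, 0, -0.12, 0, 0, 0, 0],
    [0, 0, -0.12, 0, 0, 0, 0],
    [0, 0, -0.12, 0, 0, 0, 0],
    [0, 0, -0.08, 0, 0, 0, 0],
    [0, 0, -0.04, 0, 0, 0, 0],
    [0, 0, 0, 0, 0, 0, 0],
    [0, 0, 0, 0, 0, 0, 0],
    [0, 0, 0, 0, 0, 0, 0]
  ]
}}

```text
time: 17.1
position: [0.491, 0.0974, 0.1715]
tool_rot: [-0.145, 0.692, -0.692, 0.144]
ft_force: [0.0, 0.2, -2.6]
grip_width: 0.0616
```

Run:
```python
from h import *
heft(10)
obs()
save("scene","s7")
```

```text
F [-0.1   0.21 -1.94] sd [0.48 0.51 0.5 ] M [-0.002 -0.005  0.019] T [ 1.000e-02 -3.722e+01 -1.264e+01  5.000e-02 -5.000e-02 -0.000e+00]
t 17.60 pos [0.4915 0.0974 0.172 ] w 0.0617 F [-0.21 -0.57 -1.21] M [-0.076  0.002 -0.032]
```

View pics/s7.png

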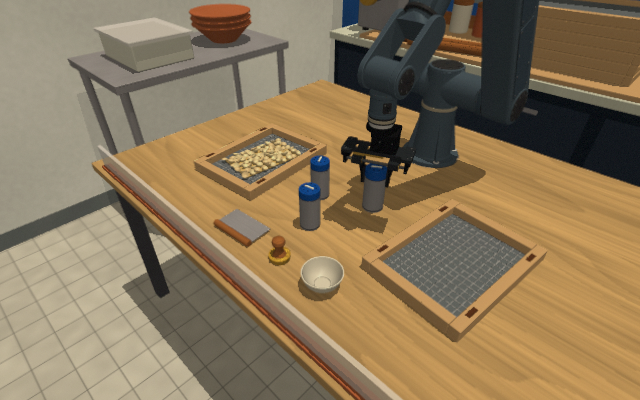

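The left tin weighs about 0.18 kg, so the middle one (4.3 N) is clearly the heaviest. I'll put the left tin down.

{"name": "play_rows", "arguments": {
  "series": [
    [0, 0, 0.06, 0, 0, 0, 0],
    [0, 0, 0.1, 0, 0, 0, 0],
    [0, 0, 0.12, 0, 0, 0, 0],
    [0, 0, 0.12, 0, 0, 0, 0],
    [0, 0, 0.1, 0, 0, 0, 0],
    [0, 0, 0.06, 0, 0, 0, 0],
    [0, 0, 0.02, 0, 0, 0, 0],
    [0, 0, 0.01, 0, 0, 0, 0],
    [0, 0, 0.01, 0, 0, 0, 0],
    [0, 0, 0.005, 0, 0, 0, 0],
    [0, 0, 0, 0, 0, 0, 0],
    [0, 0, 0, 0, 0, 0, 0]
  ]
}}

```text
time: 18.65
position: [0.4915, 0.0974, 0.1125]
tool_rot: [0.144, -0.692, 0.692, -0.144]
ft_force: [-1.4, 0.2, 5.7]
grip_width: 0.0617
```

Run:
```python
from h import *
heft(3); obs()
```

```text
F [-1.81 -0.26  6.24] sd [0.34 0.43 0.43] M [0.098 0.511 0.031] T [-0.000e+00 -3.556e+01 -9.760e+00  6.000e-02 -8.000e-01  2.000e-02]
t 18.80 pos [0.4915 0.0974 0.1125] w 0.0615 F [-1.08 -0.53  6.14] M [0.071 0.499 0.021]
```

{"name": "play_rows", "arguments": {
  "series": [
    [1, 0, 0, 0, 0, 0, 0],
    [1, 0, 0, 0, 0, 0, 0],
    [1, 0, 0, 0, 0, 0, 0],
    [1, 0, 0, 0, 0, 0, 0],
    [1, 0, 0, 0, 0, 0, 0],
    [1, 0, -0.1, 0, 0, 0, 0],
    [1, 0, -0.2, 0, 0, 0, 0],
    [1, 0, -0.25, 0, 0, 0, 0],
    [1, 0, -0.25, 0, 0, 0, 0],
    [1, 0, -0.2, 0, 0, 0, 0],
    [1, 0, 0, 0, 0, 0, 0]
  ]
}}

```text
time: 19.72
position: [0.4942, 0.0975, 0.216]
tool_rot: [0.141, -0.691, 0.693, -0.148]
ft_force: [1.3, -0.7, 0.4]
grip_width: 0.0872
```

{"name": "play_rows", "arguments": {
  "series": [
    [1, -0.05, 0, 0.1, 0, 0, 0],
    [1, -0.1, 0, 0.2, 0, 0, 0],
    [1, -0.14, 0, 0.3, 0, 0, 0],
    [1, -0.14, 0, 0.3, 0, 0, 0],
    [1, -0.14, 0, 0.3, 0, 0, 0],
    [1, -0.13, 0, 0.3, 0, 0, 0],
    [1, -0.09, 0, 0.2, 0, 0, 0],
    [1, 0, 0, 0, 0, 0, 0],
    [1, 0, 0, 0, 0, 0, 0],
    [1, 0, 0, 0, 0, 0, 0]
  ]
}}

```text
time: 20.55
position: [0.6306, -0.0268, 0.2099]
tool_rot: [-0.145, 0.693, -0.692, 0.143]
ft_force: [-0.8, 0.0, -0.2]
grip_width: 0.087
```

Run:
```python
from h import *
to(.632,-.028,.112)
save("wrist","w8")
save("scene","s8")
p=eyes.camera_params("wrist")
img=cv2.cvtColor(cv2.imread("pics/w8.png"),cv2.COLOR_BGR2RGB)
for c in blobs(img):
    (x,y),rad=cv2.minEnclosingCircle(c); print((x,y,rad),onz("wrist",(x,y),.14,p).round(4))
```

```text
t 20.55 pos [ 0.6306 -0.0268  0.2099] w 0.0870 F [-0.83  0.03 -0.25] M [ 0.066 -0.075 -0.04 ]
tool shift (units of 100mm) [-0.012  0.979  0.019] rot err deg [ 0.02 -0.02  0.2 ]
(327.6926574707031, 219.30734252929688, 39.53972244262695) [ 0.6331 -0.027   0.14  ]
```

View pics/s8.png

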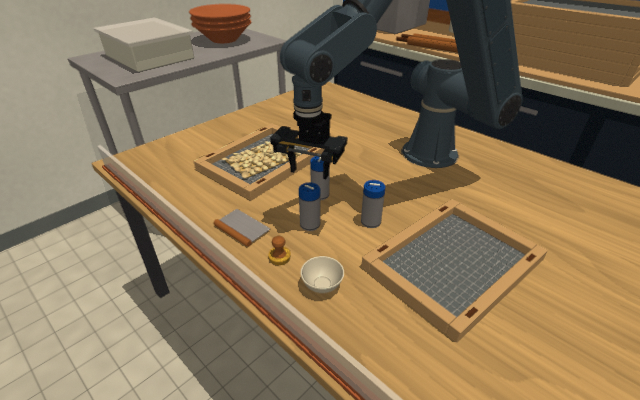

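View pics/w8.png

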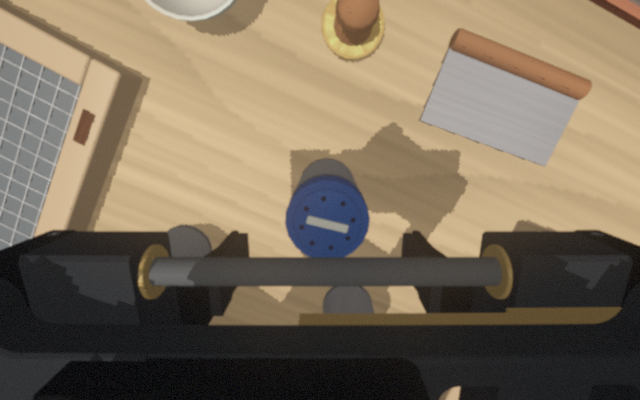

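All tins are standing, and the heaviest is centred at (328,219). I'll descend and grip, then lift.

{"name": "play_rows", "arguments": {
  "series": [
    [1, -0.01, 0.1, 0.01, 0, 0, 0],
    [1, 0, 0.15, 0, 0, 0, 0],
    [1, 0, 0.2, 0, 0, 0, 0],
    [1, 0, 0.2, 0, 0, 0, 0],
    [1, 0, 0.15, 0, 0, 0, 0],
    [1, 0, 0.1, 0, 0, 0, 0],
    [1, 0, 0.08, 0, 0, 0, 0],
    [1, 0, 0, 0, 0, 0, 0],
    [1, 0, 0, 0, 0, 0, 0]
  ]
}}

```text
time: 21.4
position: [0.6332, -0.0272, 0.1135]
tool_rot: [-0.144, 0.692, -0.692, 0.144]
ft_force: [0.4, 0.1, -0.8]
grip_width: 0.0869
```

{"name": "play_rows", "arguments": {
  "series": [
    [0, 0, 0, 0, 0, 0, 0],
    [0, 0, 0, 0, 0, 0, 0],
    [0, 0, 0, 0, 0, 0, 0],
    [0, 0, 0, 0, 0, 0, 0],
    [0, 0, 0, 0, 0, 0, 0],
    [0, 0, 0, 0, 0, 0, 0],
    [0, 0, 0, 0, 0, 0, 0],
    [0, 0, 0, 0, 0, 0, 0]
  ],
  "grip_force": 40
}}

```text
time: 22.07
position: [0.6334, -0.0274, 0.114]
tool_rot: [0.144, -0.692, 0.692, -0.144]
ft_force: [-0.5, 1.0, 3.3]
grip_width: 0.062
```

{"name": "play_rows", "arguments": {
  "series": [
    [0, 0, -0.04, 0, 0, 0, 0],
    [0, 0, -0.08, 0, 0, 0, 0],
    [0, 0, -0.12, 0, 0, 0, 0],
    [0, 0, -0.18, 0, 0, 0, 0],
    [0, 0, -0.2, 0, 0, 0, 0],
    [0, 0, -0.2, 0, 0, 0, 0],
    [0, 0, -0.2, 0, 0, 0, 0],
    [0, 0, -0.2, 0, 0, 0, 0],
    [0, 0, -0.18, 0, 0, 0, 0],
    [0, 0, -0.12, 0, 0, 0, 0],
    [0, 0, -0.08, 0, 0, 0, 0],
    [0, 0, 0, 0, 0, 0, 0]
  ]
}}

```text
time: 23.07
position: [0.634, -0.0276, 0.2761]
tool_rot: [0.143, -0.692, 0.693, -0.146]
ft_force: [0.7, -0.2, -4.0]
grip_width: 0.0614
```

Run:
```python
from h import *
heft(10)
to(.473,.362,.215)
```

```text
F [-0.01 -0.02 -4.48] sd [0.53 0.47 0.47] M [-0.005 -0.013 -0.012] T [ 2.000e-02 -4.747e+01 -2.028e+01  7.000e-02 -0.000e+00 -0.000e+00]
t 23.57 pos [ 0.633  -0.0274  0.273 ] w 0.0614 F [-0.39  0.55 -5.36] M [ 0.019 -0.111 -0.023]
tool shift (units of 100mm) [-0.089  0.582 -4.208] rot err deg [-0.08  0.    0.07]
```

The second heft gives 4.5 N, which agrees with the first. I'll carry it to the empty tray.

{"name": "play_rows", "arguments": {
  "series": [
    [0, 0, 0, -0.06, 0, 0, 0],
    [0, 0, 0, -0.12, 0, 0, 0],
    [0, -0.01, 0, -0.18, 0, 0, 0],
    [0, -0.01, 0, -0.22, 0, 0, 0],
    [0, -0.01, 0, -0.25, 0, 0, 0],
    [0, -0.01, 0, -0.25, 0, 0, 0],
    [0, -0.01, 0, -0.25, 0, 0, 0],
    [0, -0.01, 0, -0.25, 0, 0, 0],
    [0, -0.01, 0, -0.25, 0, 0, 0],
    [0, -0.01, 0, -0.25, 0, 0, 0],
    [0, 0, 0, -0.25, 0, 0, 0],
    [0, 0, 0, -0.25, 0, 0, 0]
  ]
}}

```text
time: 24.57
position: [0.5359, 0.2143, 0.2738]
tool_rot: [-0.144, 0.692, -0.692, 0.144]
ft_force: [0.4, -0.4, -4.3]
grip_width: 0.0618
```

{"name": "play_rows", "arguments": {
  "series": [
    [0, 0, 0, -0.25, 0, 0, 0],
    [0, 0, 0, -0.25, 0, 0, 0],
    [0, 0, 0, -0.25, 0, 0, 0],
    [0, 0, 0, -0.25, 0, 0, 0],
    [0, 0, 0, -0.22, 0, 0, 0],
    [0, 0, 0, -0.18, 0, 0, 0],
    [0, 0, 0, -0.12, 0, 0, 0],
    [0, 0, 0, -0.07, 0, 0, 0],
    [0, 0, 0, 0, 0, 0, 0],
    [0, 0, 0, 0, 0, 0, 0],
    [0, 0, 0, 0, 0, 0, 0]
  ]
}}

```text
time: 25.48
position: [0.4743, 0.3573, 0.2735]
tool_rot: [0.144, -0.692, 0.693, -0.144]
ft_force: [-1.0, 0.1, -4.4]
grip_width: 0.0615
```

Run:
```python
from h import *
to(.473,.362,.215)
```

```text
t 25.48 pos [0.4743 0.3573 0.2735] w 0.0615 F [-1.    0.12 -4.36] M [-0.028 -0.041 -0.028]
tool shift (units of 100mm) [-0.007  0.585 -0.049] rot err deg [-0.16 -0.04  0.03]
```

{"name": "play_rows", "arguments": {
  "series": [
    [0, 0, 0.05, -0.05, 0, 0, 0],
    [0, 0, 0.1, 0, 0, 0, 0],
    [0, 0, 0.12, 0, 0, 0, 0],
    [0, 0, 0.12, 0, 0, 0, 0],
    [0, 0, 0.1, 0, 0, 0, 0],
    [0, 0, 0.06, 0, 0, 0, 0],
    [0, 0, 0.025, 0, 0, 0, 0],
    [0, 0, 0, 0, 0, 0, 0],
    [0, 0, 0, 0, 0, 0, 0],
    [0, 0, 0, 0, 0, 0, 0],
    [0, 0, 0, 0, 0, 0, 0],
    [0, 0, 0, 0, 0, 0, 0]
  ]
}}

```text
time: 26.48
position: [0.4723, 0.3629, 0.2167]
tool_rot: [-0.144, 0.692, -0.692, 0.145]
ft_force: [0.7, -0.7, -5.0]
grip_width: 0.0611
```

Run:
```python
from h import *
save("scene","s9"); save("top","t9")
heft(4)
to(.473,.362,.216); print(np.abs(robot.get_obs()["joint_velocities"]).max())
```

```text
F [ 0.22 -0.42 -4.46] sd [0.38 0.43 0.57] M [-0.031  0.006 -0.016] T [-0.000e+00 -4.497e+01 -1.753e+01  3.000e-02 -7.000e-02  0.000e+00]
t 26.78 pos [0.472  0.3627 0.2162] w 0.0616 F [-0.19  0.02 -5.51] M [ 0.005 -0.005 -0.028]
tool shift (units of 100mm) [-0.007  0.002  0.01 ] rot err deg [-0.12  0.    0.01]
0.001762026295386794
```

View pics/s9.png

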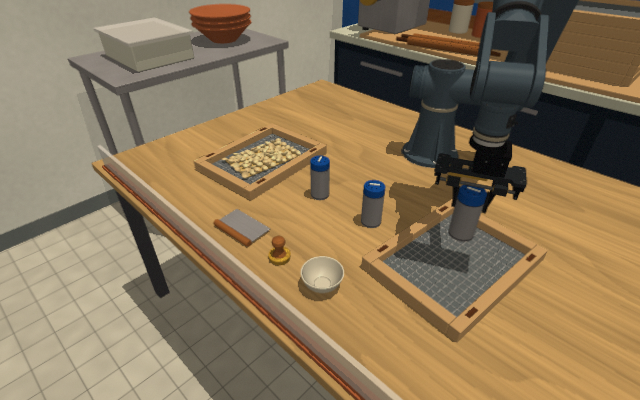

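View pics/t9.png

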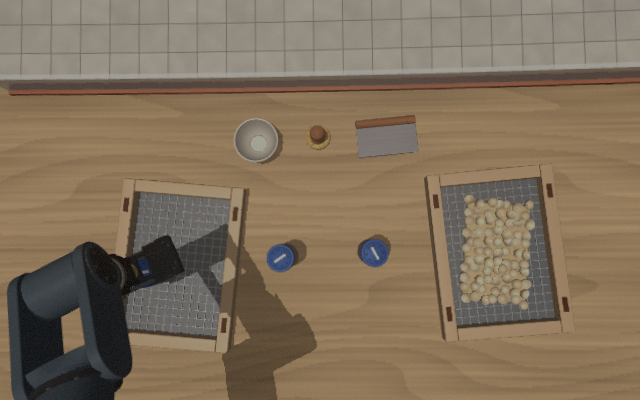

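The tin is upright and still above the empty tray, near (465,215) in the scene view. The other two tins are standing at (280,257) and (375,252) in the top view, and the bowl, stamp and scraper haven't moved. I'll hand in.

```bash
python3 -c "
from rig import ticket; print(ticket.hand_in())"
```

```text
the job is handed in; nothing more can be done
None
```

The job is handed in. The arm is holding the heaviest tin, the middle one farthest from the robot, above the middle of the empty drying tray.

- **Hefting:** I lifted each tin about 60 mm and set it down until the wrist sensor felt the worktop before letting go. The downward pull read about 2 N on the right tin, 4.3 N on the middle one and 1.9 N on the left. With nothing held, the sensor read between −0.5 and −0.1 N. The middle tin read 4.5 N when I picked it up again, so it is clearly the heaviest, at about 0.43 kg.
- **Final hold:** the tin is upright within about 0.1° (from the tool's angle) and still, with its underside about 90 mm above the mesh. It read 4.5 N in the jaws, with the opening steady at 61.5 mm and a 40 N grip set.
- **Last pictures:** the other two tins are standing where they were, and the scraper, bowl and stamp have not moved. The clock read 26.8 s of the 58 s allowed.

No check failed. The one hitch was with the right tin: the first lowering stopped just short of the worktop, so I lowered it another 1 mm before releasing it.

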